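Open the two-catch toiletry keeper and hold its gate wide

ROBOT

A 6-joint arm with a two-finger parallel gripper is mounted at the origin on the work surface. World frame = base frame: x ahead of the robot, y to its left, z up, the work surface at z = 0. Lengths are in m, angles in degrees, forces in N, time in s.
With the tool pointing down it reaches from about 0.4 to 0.825 m from the base axis. Payload 7 kg.
Tool frame: the origin (TCP) lies on the centre line of the jaws, within the pads' length; the fingertips stand 17 mm ahead of it and the grasp point (between the pads) lies 2 mm behind it; y points along the fingers, z is the direction in which the jaws open and shut, and the axes are right-handed (so a half turn about y gives the same grasp; the last joint's range is limited). The gripper opens to 88 mm and grips with 3 to 60 N. Pads are 19 mm wide; open, the fingers measure 130 mm over their backs; the gripper's body (78 mm by 193 mm) begins 47 mm behind the grasp point.
Start: joints at [84.059, 20.546, 0.682, 0, -70.136, -16.507], TCP at [0.258, 0.624, 0.244] pointing down, gripper open.
Joint ranges: [-176.03, 176.03], [-82.01, 121.73], [-58.28, 71.71], [-173.87, 95.51], [-174.79, -0.11], [-173.66, 173.66]. Speed limits (degrees/s): [136.94, 136.94, 172.46, 180, 180, 180].

INTERFACE

Orientations are given as [roll, pitch, yaw] about the fixed x, y, z axes, in that order (R = Rz(yaw) Ry(pitch) Rx(roll)).
In Python, from plant import r, capture, camera_info gives the robot as it stands. The module is installed in compiled form; this text tells all that it offers.
- The arm moves only by the tool apply_moves, never from a script. Its argument "deltas" is a list of rows, each an object of numbers: "tx", "ty", "tz": the shift along the tool's x, y, z in m; "turn": the turn about the tool's y in rad; "gripper": the finger opening in m, from 0 to 0.0876. A call has 1 to 5 rows; each row is the pose to reach, as a shift and turn from the pose commanded when the call began, along the tool's axes at that moment; what a row does not reach only later rows make up. A row lasts 1/10 s, in which the tool goes at most 50 mm and 8.59 degrees, less where a joint would pass 70% of its speed; a pose out of reach is approached as far as the arm can. A call with a gripper value outside its range is refused whole. The fingers move at their own pace and stop on an object; "newtons" is the grip in N (left out, the last holds). Time passes only in rows, so rows that repeat a pose let the fingers close. It gives the time, the measured TCP pose, the force and the opening at its end, in the units of the state.
- r.get_state(): the state, without advancing time (a new reading comes with each control period).
- capture(name): name is "scene" or "top" or "wrist"; returns (picture, depth): 480x640x3 uint8, red, green, blue; 480x640 float32, m along the optical axis (not along the pixel's ray), 0 where there is no reading.
- camera_info(name): a dict with "K" (3x3 intrinsics, pixels), "eye" and "orientation" of the camera in the world; the wrist camera has in their place "tool_from_camera" (4x4, takes a point from camera to tool coordinates, whose origin is the TCP and whose axes are the tool frame's). Camera axes: x right, y up, looking along -z (the intrinsics and any distortion apply to the point x, -y, -z); pixel columns grow to the right and rows downward; lengths in m; the calibration is good to about 2 mm. A picture is of the moment at which its call begins: read the wrist's pose just before it. camera_info takes no time and is no camera call.
- r.close_job(): hands the job in, once; it reports no verdict.
The state is a dict: "time_s": time; "joints": joint angles; "qd": joint speeds; "joint_torque": joint torques, N m; "tcp_pos": TCP position; "eef_rot": TCP orientation; "contact_force": force on the tool from outside, world axes, zero at the start; "moment": the same for the moment, N m; "gripper_width": finger opening in m.
Only numpy, scipy, OpenCV 4.12 (cv2) and the standard library are available. Lean on these libraries where they do the work, as an engineer would, in place of code of your own. Each camera call takes 0.05 s, during which the arm holds its last target.

TASK

Open the clear toiletry keeper so that someone can take the perfume out: with the gripper squeeze the wide catch on its roof until its two fins meet, then squeeze the narrow catch the same way. Then take the gate by its upright post, swing it out past its detent until it stands wide open, about square to the keeper's front, and finish while still holding it there by the post, because it falls back if let go. Leave the perfume and the things around it where they stand.

Things in the scene. Friction and masses are not known exactly. Their poses are not given: they have to be found in the camera images.
- keeper: Toiletry keeper: fixed clear box in a brushed-steel frame, 150 deep (x) x 200 wide (y) x 120 mm high, a perfume bottle inside. Origin: centre of its underside. Its -x side is the front, closed by the gate; +y is to the left seen from the robot. Two squeeze catches stand on its roof at x = -20, y = +45 and -45 mm; which is on which side differs from run to run.
- gate_hinge (a point): A point on the vertical hinge axis of the gate, at the front left corner of the keeper (its x = -80, y = +88 mm), 150 mm above the shelf.
- gate (a joint): Gate angle, rad: 0 closed, 1.65 at its stop; swings out to the keeper's front, clockwise seen from above. Locked until both catches are squeezed. A light spring (0.02 to 0.16 Nm) pulls it shut; a spring-ball detent resists between about 0.4 and 0.75 (total up to 0.4 Nm, 3 N at the post). Let go beyond the detent it falls back to about 1.0 and stays there.
- gate_post: The gate's grip: upright round steel post, 16 mm diameter (its thin cap 22 mm), 137 mm from the hinge axis, 42 mm in front of the gate. Origin on its axis at gripping height, 150 mm above the shelf; it reaches 30 mm above the origin and is free all round down to 65 mm below. z up; axes parallel to the keeper's when closed. It can be pinched from above in any direction and turns between the pads.
- wide_left_fin: Left (+y) fin of the wide catch (the longer one seen from above): upright dark plate 50 long (x) x 8 thick (y) x 50 mm high (z), axes as the keeper's. Origin at its centre, 155 mm above the shelf. At rest a catch's fins are 36 mm over their outer faces with a 20 mm gap. The catch's base plate lies 27 mm below the fins' centres.
- wide_left_jaw (a joint): How far this fin of the wide catch is pushed in towards its partner, m: 0 to 0.0015 at the start, about 0.010 when the two fins meet in the middle. Slides with 3 N friction and stays where it is left. Its hook clears the gate from about 0.0045.
- wide_right_fin: Right (-y) fin of the wide catch (the longer one seen from above): upright dark plate 50 long (x) x 8 thick (y) x 50 mm high (z), axes as the keeper's. Origin at its centre, 155 mm above the shelf. At rest a catch's fins are 36 mm over their outer faces with a 20 mm gap. The catch's base plate lies 27 mm below the fins' centres.
- wide_right_jaw (a joint): How far this fin of the wide catch is pushed in towards its partner, m: 0 to 0.0015 at the start, about 0.010 when the two fins meet in the middle. Slides with 3 N friction and stays where it is left. Its hook clears the gate from about 0.0045.
- narrow_left_fin: Left (+y) fin of the narrow catch (the shorter one seen from above): upright dark plate 22 long (x) x 8 thick (y) x 50 mm high (z), axes as the keeper's. Origin at its centre, 155 mm above the shelf. At rest a catch's fins are 36 mm over their outer faces with a 20 mm gap. The catch's base plate lies 27 mm below the fins' centres.
- narrow_left_jaw (a joint): How far this fin of the narrow catch is pushed in towards its partner, m: 0 to 0.0015 at the start, about 0.010 when the two fins meet in the middle. Slides with 3 N friction and stays where it is left. Its hook clears the gate from about 0.0045.
- narrow_right_fin: Right (-y) fin of the narrow catch (the shorter one seen from above): upright dark plate 22 long (x) x 8 thick (y) x 50 mm high (z), axes as the keeper's. Origin at its centre, 155 mm above the shelf. At rest a catch's fins are 36 mm over their outer faces with a 20 mm gap. The catch's base plate lies 27 mm below the fins' centres.
- narrow_right_jaw (a joint): How far this fin of the narrow catch is pushed in towards its partner, m: 0 to 0.0015 at the start, about 0.010 when the two fins meet in the middle. Slides with 3 N friction and stays where it is left. Its hook clears the gate from about 0.0045.
- perfume: Amber glass perfume bottle, 36 x 50 mm, 87 mm high, standing inside the keeper. Not part of the job; leave it alone. Origin: centre of its underside.
- soap_tray: White ceramic soap tray with a soap bar, 125 x 85 mm, 27 mm high, to the right of the keeper. Not part of the job; leave it alone. Origin: centre of its underside.
- travel_case: Round closed grey silicone travel case, 93 mm diameter, 40 mm high, left of the keeper. Not part of the job; leave it alone. Origin: centre of its underside.
- tweezers: Steel tweezers lying flat, 100 mm long, in front right of the keeper. Not part of the job; leave it alone. Origin: centre of its underside.
- hairbrush: Wooden hairbrush, 220 mm long, lying bristles up. Not part of the job; leave it alone. Origin: centre of its underside.
- tumbler: White ceramic tumbler, 70 mm diameter, 95 mm high. Not part of the job; leave it alone. Origin: centre of its underside.
- cream_jar: Glass cream jar with steel lid, 56 mm diameter, 50 mm high. Not part of the job; leave it alone. Origin: centre of its underside.

How it is judged:
By the outcome, as a careful person would: the job done as asked, in the order asked, and still so for the second after the job is handed in, while the arm keeps its last pose, push and grip.
It also fails if it takes over 54 s, if anything falls off the work surface, if the arm or the gripper's body presses on something with over 40 N, if the wrist force passes 120 N, or if a joint passes its speed limit or range.

## Working session

There is one attempt and no reset: what is moved stays moved. The work goes in short steps, Python scripts to look and compute and a tool call to move; the robot and the scene stay as the last step left them, time stands still between calls to the robot, and variables do not carry over. Pictures are saved under pics/ and viewed, and the job is handed in when it is done.

Besides the shell and the picture viewer there is one more tool, called in YAML: its name, and indented under it one key for each argument. apply_moves: Moves the arm, as the interface text tells. Its arguments: {"type":"object","properties":{"deltas":{"type":"array","items":{"type":"object","properties":{"tx":{"type":"number"},"ty":{"type":"number"},"tz":{"type":"number"},"turn":{"type":"number"},"gripper":{"type":"number"}}}},"newtons":{"type":"number"}},"required":["deltas"]}

```bash
mkdir -p pics
cat > h.py <<'E'
import numpy as np, cv2
from plant import r, capture, camera_info
from scipy.spatial.transform import Rotation as R
def save(n,p): cv2.imwrite('pics/'+n+'.png',cv2.cvtColor(p,cv2.COLOR_RGB2BGR))
E
python3 - <<'E'
from h import *
s=r.get_state(); print(s)
for n in ['scene','top','wrist']:
    print(n,camera_info(n))
    if n!='wrist':
        p,d=capture(n); save(n+'0',p); np.savez('pics/'+n+'0.npz',p=p,d=d)
E
```

```text
{'time_s': 0.0, 'joints': array([ 8.40585106e+01,  2.05920766e+01,  6.30485641e-01, -1.98372332e-02,
       -7.01362074e+01, -1.65068898e+01]), 'qd': array([-0.05890275,  0.03813792,  0.10881907, -0.03890166,  0.05107266,
        0.05188061]), 'joint_torque': array([ 1.37497897e-03, -5.82713807e+01,  2.93048555e+01,  6.99732408e+00,
        7.06541701e-03, -1.47426081e-04]), 'tcp_pos': array([0.25759434, 0.62338326, 0.24259135]), 'eef_rot': array([-8.99009336e+01,  9.91080806e-03,  1.57544873e+02]), 'contact_force': array([-0.88019847, -0.58178316, -0.34125881]), 'moment': array([ 0.04759242,  0.03695017, -0.04546395]), 'gripper_width': 0.08764588022624553}
scene {'K': array([[444.51383644,   0.        , 318.41988003],
       [  0.        , 444.51383644, 241.49884032],
       [  0.        ,   0.        ,   1.        ]]), 'eye': array([ 0.96073244, -0.36945882,  0.96625985]), 'orientation': array([32.4802032 ,  0.0580868 , 51.94635285])}
top {'K': array([[624.90404707,   0.        , 316.93843592],
       [  0.        , 624.90404707, 242.09279384],
       [  0.        ,   0.        ,   1.        ]]), 'eye': array([ 0.35482872, -0.07155328,  1.50042805]), 'orientation': array([  7.28438359,   1.11195642, -89.35124107])}
wrist {'K': array([[338.422455  ,   0.        , 323.3405576 ],
       [  0.        , 338.422455  , 236.78101005],
       [  0.        ,   0.        ,   1.        ]]), 'tool_from_camera': array([[ 8.26516265e-04, -9.69000818e-01, -2.47056130e-01,
        -6.53398718e-02],
       [ 1.84169035e-04,  2.47056357e-01, -9.69001095e-01,
        -1.41048274e-01],
       [ 9.99999641e-01,  7.55395077e-04,  3.82656043e-04,
         3.79226638e-04],
       [ 0.00000000e+00,  0.00000000e+00,  0.00000000e+00,
         1.00000000e+00]])}
```

View pics/scene0.png

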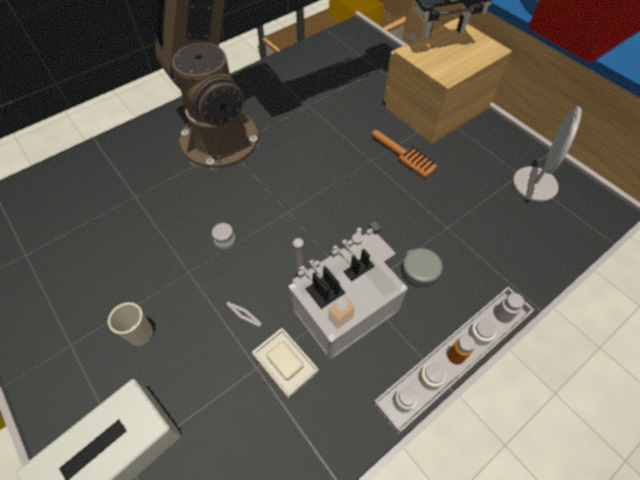

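View pics/top0.png

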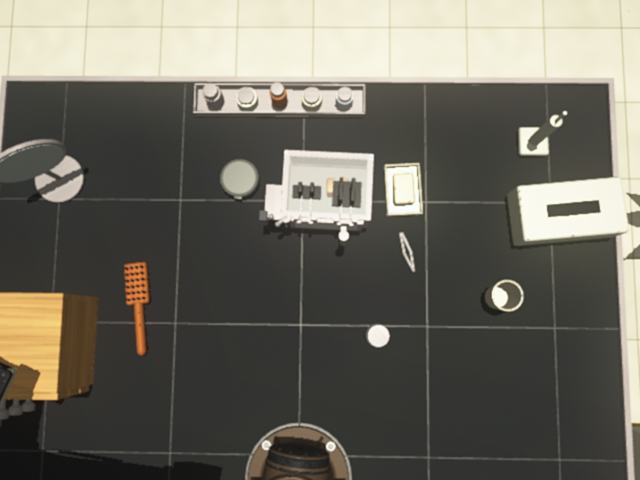

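Top view: the wide catch is at about (347,191), to the right (-y). The narrow one is at (307,190), the post cap at (344,235) and the hinge at about (275,200). Next I measure them.

```bash
cat >> h.py <<'E'
def ray(n,u,v):
    c=camera_info(n);K=c['K'];Rm=R.from_euler('xyz',c['orientation'],degrees=True).as_matrix()
    d=np.stack([(np.asarray(u,float)-K[0,2])/K[0,0],-(np.asarray(v,float)-K[1,2])/K[1,1],-np.ones_like(np.asarray(u,float))],-1)
    return c['eye'],d@Rm.T
def onz(n,u,v,z):
    e,d=ray(n,u,v); return e+d*((z-e[2])/d[...,2])[...,None]
def cloud(n,d):
    v,u=np.mgrid[:480,:640]; e,dd=ray(n,u,v); return e+dd*d[...,None]
E
python3 - <<'E'
from h import *
z=np.load('pics/top0.npz');p,d=z['p'],z['d']
P=cloud('top',d)
crop=p[130:260,240:400]; save('topc',cv2.resize(crop,(800,650),interpolation=cv2.INTER_CUBIC)[:600])
z2=np.load('pics/scene0.npz'); save('scenec',cv2.resize(z2['p'][210:360,270:430],(640,600),interpolation=cv2.INTER_CUBIC))
for nm,dd in (('top',d),('scene',z2['d'])):
  P=cloud(nm,dd); m=(P[...,2]>.163)&(P[...,2]<.2)&(P[...,0]>.3)&(abs(P[...,1])<.3)
  n,l,st,c=cv2.connectedComponentsWithStats(m.astype(np.uint8))
  for i in range(1,n):
    if st[i,4]>3: q=P[l==i]; print(nm,st[i],q.mean(0).round(4),q.min(0).round(3),q.max(0).round(3))
E
```

```text
top [338 178   5  24  91] [ 0.6384 -0.0926  0.1792] [ 0.614 -0.097  0.168] [ 0.664 -0.088  0.189]
top [350 178   5  25  94] [ 0.6377 -0.119   0.1782] [ 0.614 -0.123  0.163] [ 0.664 -0.114  0.185]
top [297 182   5  12  49] [ 0.6423 -0.0045  0.1774] [ 0.632 -0.008  0.163] [0.655 0.    0.188]
top [309 183   5  11  44] [ 0.6415 -0.0305  0.1769] [ 0.631 -0.034  0.164] [ 0.653 -0.026  0.185]
top [338 231  11  10  79] [ 0.5378 -0.0993  0.1797] [ 0.528 -0.11   0.174] [ 0.548 -0.089  0.185]
scene [293 238  11  12  91] [ 0.542  -0.0974  0.1774] [ 0.53  -0.107  0.164] [ 0.553 -0.086  0.183]
scene [361 249  10  13  75] [ 0.6481 -0.0028  0.1745] [ 0.635 -0.006  0.163] [0.658 0.003 0.182]
scene [351 255  10  13  75] [ 0.6467 -0.0286  0.1747] [ 0.635 -0.033  0.163] [ 0.657 -0.023  0.182]
scene [323 265  17  23 149] [ 0.645  -0.0915  0.1759] [ 0.617 -0.095  0.163] [ 0.669 -0.085  0.183]
scene [312 272  17  23 152] [ 0.6433 -0.1179  0.1759] [ 0.617 -0.122  0.163] [ 0.667 -0.112  0.183]
```

View pics/topc.png

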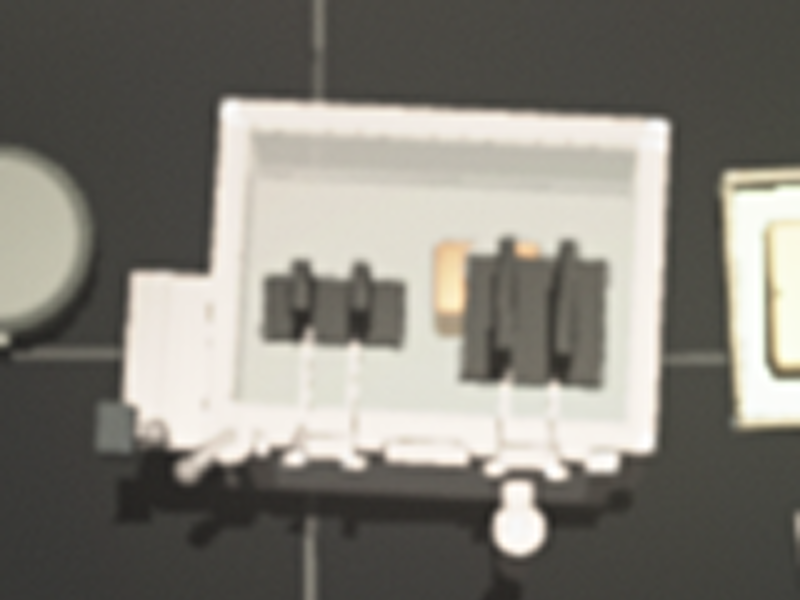

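View pics/scenec.png

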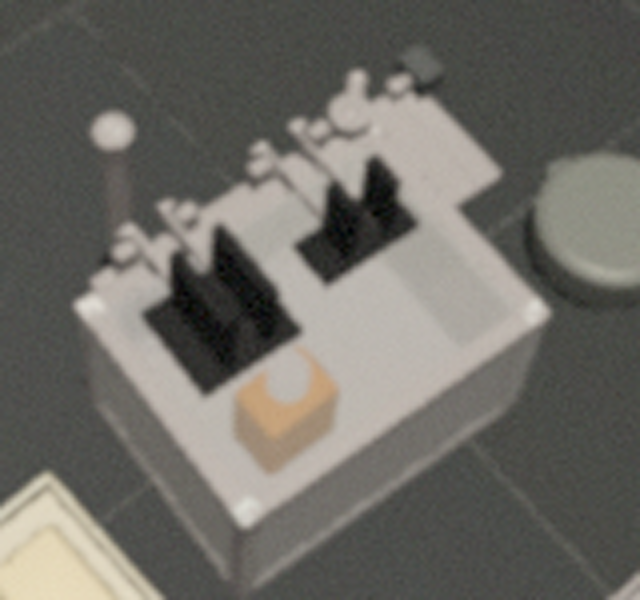

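```bash
cat >> h.py <<'E'
def go(x,y,z,yaw):
    s=r.get_state(); M=R.from_euler('xyz',s['eef_rot'],degrees=True)
    t=M.inv().apply(np.array([x,y,z])-s['tcp_pos'])
    T=R.from_euler('xyz',[-90,0,yaw],degrees=True)
    rv=(M.inv()*T).as_rotvec()
    print('t',s['time_s'],'tcp',s['tcp_pos'].round(4),s['eef_rot'].round(2),'F',s['contact_force'].round(1),'w',round(s['gripper_width'],4)); print('delta',t.round(4),'turn',rv.round(4))
E
python3 - <<'E'
from h import *
z=np.load('pics/top0.npz');P=cloud('top',z['d'])
m=(P[...,1]>.3); q=P[m]; print('max z left',q[:,2].max())
z=np.load('pics/scene0.npz');P=cloud('scene',z['d'])
for u,v in [(430,60),(470,50),(440,20),(400,110),(560,130)]: print(u,v,P[v,u].round(3))
go(.641,-.1055,.30,177.6)
go(.30,.55,.33,177.6)
E
```

```text
max z left 0.3405584233941956
430 60 [0.298 0.54  0.199]
470 50 [0.334 0.664 0.197]
440 20 [-0.111  1.104 -0.088]
400 110 [0.268 0.491 0.029]
560 130 [0.671 0.642 0.159]
t 0.1 tcp [0.2576 0.6235 0.2427] [-8.9920e+01  1.0000e-02  1.5754e+02] F [-0.1  0.8 -0.5] w 0.0877
delta [-0.6328 -0.0564  0.5273] turn [-1.500e-03 -3.501e-01  1.000e-04]
t 0.1 tcp [0.2576 0.6235 0.2427] [-8.9920e+01  1.0000e-02  1.5754e+02] F [-0.1  0.8 -0.5] w 0.0877
delta [-0.0672 -0.0872  0.0518] turn [-1.500e-03 -3.501e-01  1.000e-04]
```

apply_moves:
  deltas:
    - {"tx": 0,"ty": -0.05,"tz": 0,"turn": 0}
    - {"tx": 0,"ty": -0.09,"tz": 0,"turn": -0.1}
    - {"tx": -0.633,"ty": -0.09,"tz": 0.527,"turn": -0.35}
    - {"tx": -0.633,"ty": -0.09,"tz": 0.527,"turn": -0.35}
    - {"tx": -0.633,"ty": -0.09,"tz": 0.527,"turn": -0.35}

```text
invalid input at $.deltas[0]: expected keys tx, ty, tz, turn, gripper
```

```bash
python3 -c "
from h import *
go(.641,-.1055,.29,177.6)"
```

```text
t 0.1 tcp [0.2576 0.6235 0.2427] [-8.9920e+01  1.0000e-02  1.5754e+02] F [-0.1  0.8 -0.5] w 0.0877
delta [-0.6327 -0.0464  0.5273] turn [-1.500e-03 -3.501e-01  1.000e-04]
```

apply_moves:
  deltas:
    - {"tx": 0,"ty": -0.05,"tz": 0,"turn": 0,"gripper": 0.0876}
    - {"tx": 0,"ty": -0.09,"tz": 0,"turn": -0.1,"gripper": 0.0876}
    - {"tx": -0.633,"ty": -0.09,"tz": 0.527,"turn": -0.35,"gripper": 0.0876}
    - {"tx": -0.633,"ty": -0.09,"tz": 0.527,"turn": -0.35,"gripper": 0.0876}
    - {"tx": -0.633,"ty": -0.09,"tz": 0.527,"turn": -0.35,"gripper": 0.0876}

```text
time_s: 0.6
tcp_pos: [0.3278, 0.4896, 0.3332]
eef_rot: [-90.0, -0.0, 177.9]
contact_force: [0.6, 0.4, 0.6]
gripper_width: 0.0878
```

```bash
python3 -c "
from h import *
go(.641,-.1055,.29,177.6)"
```

```text
t 0.6 tcp [0.3278 0.4896 0.3332] [-8.9980e+01 -2.0000e-02  1.7786e+02] F [0.6 0.4 0.6] w 0.0878
delta [-0.3351  0.0433  0.583 ] turn [-0.0004  0.0046  0.0003]
```

apply_moves:
  deltas:
    - {"tx": -0.335,"ty": 0.02,"tz": 0.583,"turn": 0.005,"gripper": 0.0876}
    - {"tx": -0.335,"ty": 0.02,"tz": 0.583,"turn": 0.005,"gripper": 0.0876}
    - {"tx": -0.335,"ty": 0.02,"tz": 0.583,"turn": 0.005,"gripper": 0.0876}
    - {"tx": -0.335,"ty": 0.02,"tz": 0.583,"turn": 0.005,"gripper": 0.0876}
    - {"tx": -0.335,"ty": 0.02,"tz": 0.583,"turn": 0.005,"gripper": 0.0876}

```text
time_s: 1.1
tcp_pos: [0.4433, 0.2674, 0.326]
eef_rot: [-90.0, -0.0, 177.3]
contact_force: [0.6, 0.7, -0.2]
gripper_width: 0.0876
```

```bash
python3 -c "
from h import *
go(.641,-.1055,.29,177.6)"
```

```text
t 1.1 tcp [0.4433 0.2674 0.326 ] [-9.0010e+01 -1.0000e-02  1.7734e+02] F [ 0.6  0.7 -0.2] w 0.0876
delta [-0.2148  0.036   0.3634] turn [ 0.0001 -0.0045  0.0001]
```

apply_moves:
  deltas:
    - {"tx": -0.215,"ty": 0.036,"tz": 0.363,"turn": -0.0045,"gripper": 0.0876}
    - {"tx": -0.215,"ty": 0.036,"tz": 0.363,"turn": -0.0045,"gripper": 0.0876}
    - {"tx": -0.215,"ty": 0.036,"tz": 0.363,"turn": -0.0045,"gripper": 0.0876}
    - {"tx": -0.215,"ty": 0.036,"tz": 0.363,"turn": -0.0045,"gripper": 0.0876}
    - {"tx": -0.215,"ty": 0.036,"tz": 0.363,"turn": -0.0045,"gripper": 0.0876}

```text
time_s: 1.6
tcp_pos: [0.5602, 0.0474, 0.3046]
eef_rot: [-90.0, -0.0, 177.6]
contact_force: [1.0, 1.1, 0.4]
gripper_width: 0.0878
```

```bash
python3 -c "
from h import *
go(.641,-.1055,.29,177.6)"
```

```text
t 1.6 tcp [0.5602 0.0474 0.3046] [-90.01  -0.   177.59] F [1.  1.1 0.4] w 0.0878
delta [-0.0872  0.0146  0.1494] turn [ 0.0001 -0.0003  0.    ]
```

apply_moves:
  deltas:
    - {"tx": -0.087,"ty": 0.015,"tz": 0.149,"turn": 0,"gripper": 0.0876}
    - {"tx": -0.087,"ty": 0.015,"tz": 0.149,"turn": 0,"gripper": 0.0876}
    - {"tx": -0.087,"ty": 0.015,"tz": 0.149,"turn": 0,"gripper": 0.0876}
    - {"tx": -0.087,"ty": 0.015,"tz": 0.149,"turn": 0,"gripper": 0.0876}
    - {"tx": -0.087,"ty": 0.015,"tz": 0.149,"turn": 0,"gripper": 0.0876}

```text
time_s: 2.1
tcp_pos: [0.6408, -0.1062, 0.2877]
eef_rot: [-90.0, -0.2, 177.4]
contact_force: [-0.3, 0.4, -0.5]
gripper_width: 0.0878
```

Run:
```python
from h import *
go(.641,-.1055,.29,177.6)
s=r.get_state(); p,d=capture('wrist'); save('w1',p); np.savez('pics/w1.npz',p=p,d=d,pos=s['tcp_pos'],rot=s['eef_rot'])
```

```text
t 2.1 tcp [ 0.6408 -0.1062  0.2877] [-89.96  -0.18 177.36] F [-0.3  0.4 -0.5] w 0.0878
delta [-0.0002 -0.0023 -0.0007] turn [-0.0007 -0.0042  0.0031]
```

View pics/w1.png

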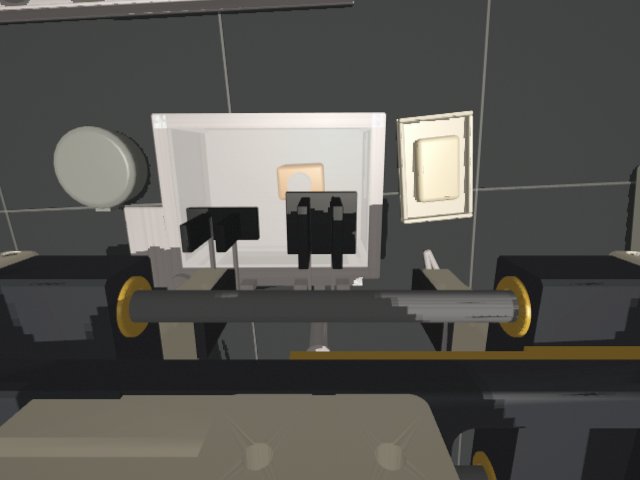

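The wrist view shows the wide fins at columns 304 and 337, roughly centred between the fingers. The narrow fins are at about 195 and 230, and the post at (318,345). I measure from this view.

```bash
cat >> h.py <<'E'
def wcloud(f):
    z=np.load(f); c=camera_info('wrist');K=c['K'];T=c['tool_from_camera']; d=z['d']
    v,u=np.mgrid[:480,:640]
    C=np.stack([(u-K[0,2])/K[0,0]*d,-(v-K[1,2])/K[1,1]*d,-d],-1)
    t=C@T[:3,:3].T+T[:3,3]
    M=R.from_euler('xyz',z['rot'],degrees=True).as_matrix()
    return t@M.T+z['pos'],z['p']
E
python3 - <<'E'
from h import *
P,p=wcloud('pics/w1.npz')
m=(P[...,2]>.168)&(P[...,2]<.19); m[275:]=0
n,l,st,c=cv2.connectedComponentsWithStats(m.astype(np.uint8))
for i in range(1,n):
    if st[i,4]>6: q=P[l==i]; b=q[q[:,2]>.174]; print(st[i],q.mean(0).round(4),q.min(0).round(3),q.max(0).round(3),len(b),np.median(b,0).round(4), np.degrees(np.arctan2(*np.polyfit(b[:,0],b[:,1],1)[:1],1)).round(2) if len(b)>4 else '')
E
```

```text
[297 203  13  66 723] [ 0.6439 -0.0911  0.1793] [ 0.617 -0.096  0.168] [ 0.667 -0.086  0.182] 693 [ 0.6437 -0.091   0.1798] -2.47
[332 203  12  66 687] [ 0.6429 -0.1173  0.1796] [ 0.616 -0.122  0.168] [ 0.666 -0.112  0.182] 674 [ 0.6433 -0.1173  0.1798] -2.61
[180 221  18  31 461] [ 0.647  -0.0035  0.1776] [ 0.635 -0.007  0.168] [0.657 0.002 0.182] 369 [ 0.6469 -0.0033  0.1797] -1.67
[214 221  17  31 432] [ 0.646  -0.0292  0.1778] [ 0.634 -0.033  0.168] [ 0.656 -0.024  0.182] 355 [ 0.6457 -0.0289  0.1797] -1.84
```

Run:
```python
from h import *
go(.642,-.1046,.156,177.5)
```

```text
t 2.15 tcp [ 0.6403 -0.1048  0.2883] [-8.9990e+01 -1.5000e-01  1.7741e+02] F [-0.4 -0.2 -0.3] w 0.0876
delta [-0.002   0.1323 -0.0003] turn [-0.0002 -0.0016  0.0026]
```

apply_moves:
  deltas:
    - {"tx": -0.002,"ty": 0,"tz": 0,"turn": 0,"gripper": 0.06}
    - {"tx": -0.002,"ty": 0.03,"tz": 0,"turn": 0,"gripper": 0.06}
    - {"tx": -0.002,"ty": 0.06,"tz": 0,"turn": 0,"gripper": 0.06}
    - {"tx": -0.002,"ty": 0.08,"tz": 0,"turn": 0,"gripper": 0.06}
    - {"tx": -0.002,"ty": 0.08,"tz": 0,"turn": 0,"gripper": 0.06}

```text
time_s: 2.65
tcp_pos: [0.6405, -0.1018, 0.2072]
eef_rot: [-90.0, -0.3, 177.7]
contact_force: [0.2, -0.6, -0.3]
gripper_width: 0.0607
```

Run:
```python
from h import *
go(.642,-.1046,.156,177.5)
```

```text
t 2.65 tcp [ 0.6405 -0.1018  0.2072] [-90.    -0.28 177.66] F [ 0.2 -0.6 -0.3] w 0.0607
delta [-0.0019  0.0512  0.0027] turn [0.0001 0.0027 0.0048]
```

apply_moves:
  deltas:
    - {"tx": 0,"ty": 0,"tz": 0,"turn": 0,"gripper": 0.06}
    - {"tx": 0,"ty": 0,"tz": 0,"turn": 0,"gripper": 0.06}

```text
time_s: 2.85
tcp_pos: [0.6433, -0.1027, 0.2119]
eef_rot: [-90.0, 0.2, 177.6]
contact_force: [0.5, 0.6, -0.2]
gripper_width: 0.0599
```

Run:
```python
from h import *
go(.642,-.1046,.156,177.5)
for k in 'abc':
  s=r.get_state(); p,d=capture('wrist'); np.savez('pics/w2.npz',p=p,d=d,pos=s['tcp_pos'],rot=s['eef_rot'])
  go(.642,-.1046,.156,177.5)
save('w2',p)
```

```text
t 2.85 tcp [ 0.6433 -0.1027  0.2119] [-9.0000e+01  1.6000e-01  1.7764e+02] F [ 0.5  0.6 -0.2] w 0.0599
delta [0.0013 0.0559 0.002 ] turn [-0.      0.0025 -0.0028]
t 2.9 tcp [ 0.6432 -0.1028  0.2118] [-9.0010e+01  1.7000e-01  1.7762e+02] F [ 0.3  0.3 -0.4] w 0.0596
delta [0.0013 0.0558 0.0019] turn [ 0.0002  0.0021 -0.0029]
t 2.95 tcp [ 0.6431 -0.1029  0.2116] [-9.0010e+01  1.5000e-01  1.7761e+02] F [-0.1 -0.5  0.2] w 0.0601
delta [0.0012 0.0556 0.0017] turn [ 0.0002  0.0019 -0.0026]
t 3.0 tcp [ 0.643  -0.103   0.2113] [-9.001e+01  1.200e-01  1.776e+02] F [ 0.2 -0.1 -0.1] w 0.06
delta [0.001  0.0553 0.0016] turn [ 0.0002  0.0017 -0.0022]
```

View pics/w2.png

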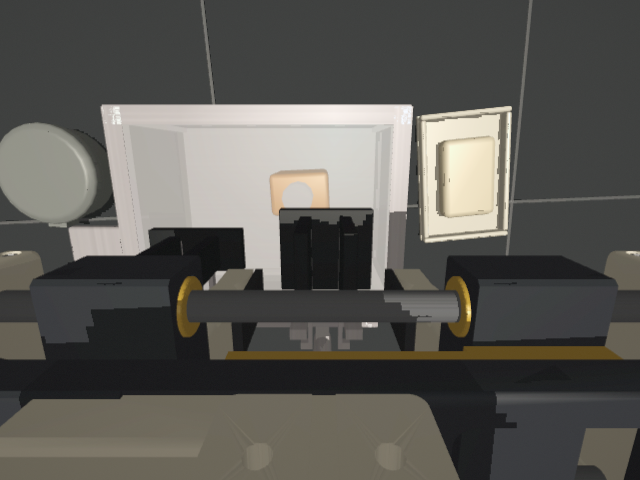

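Run:
```python
from h import *
P,p=wcloud('pics/w2.npz')
m=(P[...,2]>.172)&(P[...,2]<.19); m[290:]=0
n,l,st,c=cv2.connectedComponentsWithStats(m.astype(np.uint8))
for i in range(1,n):
    if st[i,4]>6: q=P[l==i];print(st[i],q.mean(0).round(4),q.min(0).round(3),q.max(0).round(3))
```

```text
[293 229  17  61 917] [ 0.6522 -0.0914  0.1795] [ 0.633 -0.096  0.172] [ 0.668 -0.086  0.182]
[342 229  17  61 927] [ 0.6509 -0.1174  0.1795] [ 0.634 -0.122  0.172] [ 0.666 -0.113  0.182]
[142 254   7   1   7] [ 0.657  -0.0044  0.173 ] [ 0.657 -0.006  0.173] [ 0.657 -0.003  0.174]
[185 254  10   1  10] [ 0.6558 -0.029   0.1727] [ 0.656 -0.031  0.172] [ 0.656 -0.026  0.173]
```

apply_moves:
  deltas:
    - {"tx": 0,"ty": 0.015,"tz": 0.001,"turn": 0,"gripper": 0.06}
    - {"tx": 0,"ty": 0.03,"tz": 0.001,"turn": 0,"gripper": 0.06}
    - {"tx": 0,"ty": 0.045,"tz": 0.001,"turn": 0,"gripper": 0.06}
    - {"tx": 0,"ty": 0.055,"tz": 0.001,"turn": 0,"gripper": 0.06}
    - {"tx": 0,"ty": 0.055,"tz": 0.001,"turn": 0,"gripper": 0.06}

```text
time_s: 3.5
tcp_pos: [0.6417, -0.1043, 0.1538]
eef_rot: [-90.0, -0.1, 177.6]
contact_force: [0.4, -0.0, 0.3]
gripper_width: 0.0599
```

apply_moves:
  deltas:
    - {"tx": 0,"ty": 0,"tz": 0,"turn": 0,"gripper": 0.06}
    - {"tx": 0,"ty": 0,"tz": 0,"turn": 0,"gripper": 0.06}

```text
time_s: 3.7
tcp_pos: [0.6429, -0.1043, 0.1559]
eef_rot: [-90.0, 0.1, 177.6]
contact_force: [-0.2, -0.9, 0.5]
gripper_width: 0.0597
```

Run:
```python
from h import *
go(.642,-.1042,.156,177.5)
```

```text
t 3.7 tcp [ 0.6429 -0.1043  0.1559] [-9.0000e+01  9.0000e-02  1.7758e+02] F [-0.2 -0.9  0.5] w 0.0597
delta [ 0.0009 -0.0001 -0.    ] turn [ 0.      0.0014 -0.0015]
```

Centred. Squeeze.

apply_moves:
  deltas:
    - {"tx": 0,"ty": 0,"tz": 0,"turn": 0,"gripper": 0.034}
    - {"tx": 0,"ty": 0,"tz": 0,"turn": 0,"gripper": 0.028}
    - {"tx": 0,"ty": 0,"tz": 0,"turn": 0,"gripper": 0.022}
    - {"tx": 0,"ty": 0,"tz": 0,"turn": 0,"gripper": 0.014}
    - {"tx": 0,"ty": 0,"tz": 0,"turn": 0,"gripper": 0.01}
  newtons: 25

```text
time_s: 4.2
tcp_pos: [0.6424, -0.1042, 0.1551]
eef_rot: [-90.0, 0.0, 177.6]
contact_force: [-0.1, -0.1, 0.8]
gripper_width: 0.0256
```

apply_moves:
  deltas:
    - {"tx": 0,"ty": 0,"tz": 0,"turn": 0,"gripper": 0.008}
    - {"tx": 0,"ty": 0,"tz": 0,"turn": 0,"gripper": 0.008}
    - {"tx": 0,"ty": 0,"tz": 0,"turn": 0,"gripper": 0.008}
    - {"tx": 0,"ty": 0,"tz": 0,"turn": 0,"gripper": 0.008}
    - {"tx": 0,"ty": 0,"tz": 0,"turn": 0,"gripper": 0.008}

```text
time_s: 4.7
tcp_pos: [0.6424, -0.1043, 0.155]
eef_rot: [-90.0, 0.0, 177.6]
contact_force: [-1.4, -0.7, 2.8]
gripper_width: 0.0155
```

apply_moves:
  deltas:
    - {"tx": 0,"ty": 0,"tz": 0,"turn": 0,"gripper": 0.008}
    - {"tx": 0,"ty": 0,"tz": 0,"turn": 0,"gripper": 0.008}

```text
time_s: 4.9
tcp_pos: [0.6424, -0.1042, 0.155]
eef_rot: [-90.0, 0.0, 177.6]
contact_force: [-1.5, 0.5, 3.0]
gripper_width: 0.0158
```

Opening is 15.7 mm, so the fins have met. Now I release and go to the narrow catch.

apply_moves:
  deltas:
    - {"tx": 0,"ty": 0,"tz": 0,"turn": 0,"gripper": 0.06}
    - {"tx": 0,"ty": 0,"tz": 0,"turn": 0,"gripper": 0.06}
    - {"tx": 0,"ty": 0,"tz": 0,"turn": 0,"gripper": 0.06}
    - {"tx": 0,"ty": -0.01,"tz": 0,"turn": 0,"gripper": 0.06}
    - {"tx": 0,"ty": -0.045,"tz": 0,"turn": 0,"gripper": 0.06}

```text
time_s: 5.4
tcp_pos: [0.6402, -0.1041, 0.197]
eef_rot: [-90.0, -0.4, 177.5]
contact_force: [0.8, 0.7, -0.2]
gripper_width: 0.0501
```

apply_moves:
  deltas:
    - {"tx": 0,"ty": -0.03,"tz": 0,"turn": 0,"gripper": 0.06}
    - {"tx": 0,"ty": -0.03,"tz": -0.04,"turn": 0,"gripper": 0.06}
    - {"tx": 0,"ty": -0.03,"tz": -0.088,"turn": 0,"gripper": 0.06}
    - {"tx": 0,"ty": -0.03,"tz": -0.088,"turn": 0,"gripper": 0.06}
    - {"tx": 0,"ty": -0.03,"tz": -0.088,"turn": 0,"gripper": 0.06}

```text
time_s: 5.9
tcp_pos: [0.6462, -0.0151, 0.2306]
eef_rot: [-90.0, 0.0, 177.7]
contact_force: [-0.3, 0.3, -0.3]
gripper_width: 0.0601
```

Run:
```python
from h import *
for k in 'abc':
  s=r.get_state(); p,d=capture('wrist'); np.savez('pics/w3.npz',p=p,d=d,pos=s['tcp_pos'],rot=s['eef_rot'])
save('w3',p)
go(.646,-.0163,.156,177.5)
P,p=wcloud('pics/w3.npz')
m=(P[...,2]>.172)&(P[...,2]<.19); m[290:]=0
n,l,st,c=cv2.connectedComponentsWithStats(m.astype(np.uint8))
for i in range(1,n):
    if st[i,4]>6: q=P[l==i];print(st[i],q.mean(0).round(4),q.min(0).round(3),q.max(0).round(3))
```

```text
t 6.05 tcp [ 0.6461 -0.017   0.2301] [-8.9990e+01  1.0000e-02  1.7754e+02] F [ 0.3 -0.6  0. ] w 0.0603
delta [ 0.0001  0.0741 -0.0007] turn [-0.0001  0.0008 -0.0001]
[ 453  221   36   34 1054] [ 0.6579 -0.1036  0.179 ] [ 0.647 -0.113  0.172] [ 0.667 -0.096  0.182]
[292 243  15  39 521] [ 0.6472 -0.0021  0.1793] [ 0.635 -0.006  0.172] [0.658 0.002 0.182]
[335 243  15  39 503] [ 0.6461 -0.0278  0.1795] [ 0.634 -0.032  0.172] [ 0.656 -0.023  0.182]
```

View pics/w3.png

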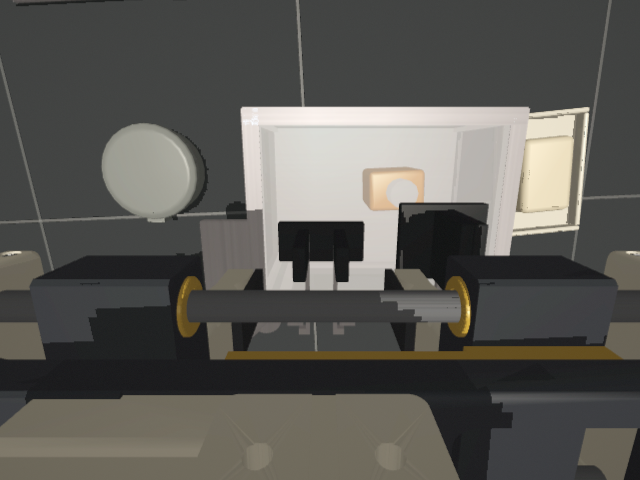

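The wide fins now stand together at (470,238), as one blob in the depth. The narrow fins are at columns 299 and 342, centred at y≈-0.0155. Descend.

apply_moves:
  deltas:
    - {"tx": 0,"ty": 0,"tz": -0.001,"turn": 0,"gripper": 0.06}
    - {"tx": 0,"ty": 0.025,"tz": -0.001,"turn": 0,"gripper": 0.06}
    - {"tx": 0,"ty": 0.05,"tz": -0.001,"turn": 0,"gripper": 0.06}
    - {"tx": 0,"ty": 0.074,"tz": -0.001,"turn": 0,"gripper": 0.06}
    - {"tx": 0,"ty": 0.074,"tz": -0.001,"turn": 0,"gripper": 0.06}

```text
time_s: 6.55
tcp_pos: [0.6439, -0.0164, 0.1523]
eef_rot: [-89.9, -0.4, 177.5]
contact_force: [-0.5, -0.2, 0.3]
gripper_width: 0.0601
```

apply_moves:
  deltas:
    - {"tx": 0,"ty": 0,"tz": 0,"turn": 0,"gripper": 0.05}
    - {"tx": 0,"ty": 0,"tz": 0,"turn": 0,"gripper": 0.045}
    - {"tx": 0,"ty": 0,"tz": 0,"turn": 0,"gripper": 0.04}

```text
time_s: 6.85
tcp_pos: [0.6469, -0.0153, 0.1575]
eef_rot: [-90.0, 0.1, 177.6]
contact_force: [0.2, 1.3, -0.7]
gripper_width: 0.0429
```

apply_moves:
  deltas:
    - {"tx": 0,"ty": 0,"tz": 0,"turn": 0,"gripper": 0.034}
    - {"tx": 0,"ty": 0,"tz": 0,"turn": 0,"gripper": 0.028}
    - {"tx": 0,"ty": 0,"tz": 0,"turn": 0,"gripper": 0.02}
    - {"tx": 0,"ty": 0,"tz": 0,"turn": 0,"gripper": 0.012}
    - {"tx": 0,"ty": 0,"tz": 0,"turn": 0,"gripper": 0.008}

```text
time_s: 7.35
tcp_pos: [0.6465, -0.0154, 0.1567]
eef_rot: [-90.0, 0.1, 177.6]
contact_force: [-1.3, 0.2, 5.6]
gripper_width: 0.0158
```

apply_moves:
  deltas:
    - {"tx": 0,"ty": 0,"tz": 0,"turn": 0,"gripper": 0.008}
    - {"tx": 0,"ty": 0,"tz": 0,"turn": 0,"gripper": 0.008}
    - {"tx": 0,"ty": 0,"tz": 0,"turn": 0,"gripper": 0.008}
    - {"tx": 0,"ty": 0,"tz": 0,"turn": 0,"gripper": 0.008}
    - {"tx": 0,"ty": 0,"tz": 0,"turn": 0,"gripper": 0.008}

```text
time_s: 7.85
tcp_pos: [0.6465, -0.0153, 0.1568]
eef_rot: [-90.0, 0.1, 177.6]
contact_force: [-1.4, -0.4, 6.0]
gripper_width: 0.0159
```

apply_moves:
  deltas:
    - {"tx": 0,"ty": 0,"tz": 0,"turn": 0,"gripper": 0.06}
    - {"tx": 0,"ty": 0,"tz": 0,"turn": 0,"gripper": 0.06}
    - {"tx": 0,"ty": 0,"tz": 0,"turn": 0,"gripper": 0.06}
    - {"tx": 0,"ty": -0.03,"tz": 0,"turn": 0,"gripper": 0.06}
    - {"tx": 0,"ty": -0.08,"tz": 0,"turn": 0,"gripper": 0.06}

```text
time_s: 8.35
tcp_pos: [0.6439, -0.0155, 0.2326]
eef_rot: [-89.9, -0.5, 177.6]
contact_force: [1.5, 0.0, -0.0]
gripper_width: 0.0499
```

apply_moves:
  deltas:
    - {"tx": 0,"ty": -0.05,"tz": 0,"turn": 0,"gripper": 0.06}
    - {"tx": 0.05,"ty": -0.06,"tz": 0.04,"turn": 0,"gripper": 0.06}
    - {"tx": 0.103,"ty": -0.06,"tz": 0.087,"turn": 0,"gripper": 0.06}
    - {"tx": 0.103,"ty": -0.06,"tz": 0.087,"turn": 0,"gripper": 0.06}
    - {"tx": 0.103,"ty": -0.06,"tz": 0.087,"turn": 0,"gripper": 0.06}

```text
time_s: 8.85
tcp_pos: [0.5365, -0.0999, 0.297]
eef_rot: [-90.0, 0.1, 177.5]
contact_force: [0.2, 0.3, 1.0]
gripper_width: 0.06
```

apply_moves:
  deltas:
    - {"tx": 0,"ty": 0,"tz": 0,"turn": 0,"gripper": 0.06}
    - {"tx": 0,"ty": 0,"tz": 0,"turn": 0,"gripper": 0.06}

```text
time_s: 9.05
tcp_pos: [0.54, -0.0976, 0.2957]
eef_rot: [-90.0, -0.0, 177.6]
contact_force: [0.1, 0.2, 0.4]
gripper_width: 0.0596
```

Run:
```python
from h import *
s=r.get_state(); p,d=capture('wrist'); np.savez('pics/w4.npz',p=p,d=d,pos=s['tcp_pos'],rot=s['eef_rot'])
save('w4',p)
go(.54,-.0985,.15,177.5)
P,p=wcloud('pics/w4.npz')
m=(P[...,2]>.172)&(P[...,2]<.19); m[275:]=0
n,l,st,c=cv2.connectedComponentsWithStats(m.astype(np.uint8))
for i in range(1,n):
    if st[i,4]>6: q=P[l==i];print(st[i],q.mean(0).round(4),q.min(0).round(3),q.max(0).round(3))
```

```text
t 9.1 tcp [ 0.5402 -0.0974  0.2955] [-9.000e+01 -3.000e-02  1.776e+02] F [-0.4 -0.5  0.8] w 0.06
delta [0.     0.1455 0.0011] turn [-0.0001  0.0017  0.0005]
[ 316   60   23   75 1683] [ 0.6419 -0.1044  0.1797] [ 0.616 -0.113  0.174] [ 0.666 -0.096  0.182]
[190  81  28  35 853] [ 0.6452 -0.0166  0.1792] [ 0.634 -0.024  0.172] [ 0.657 -0.007  0.182]
[310 223  28  27 580] [ 0.5405 -0.0974  0.1798] [ 0.53  -0.108  0.175] [ 0.551 -0.087  0.182]
```

View pics/w4.png

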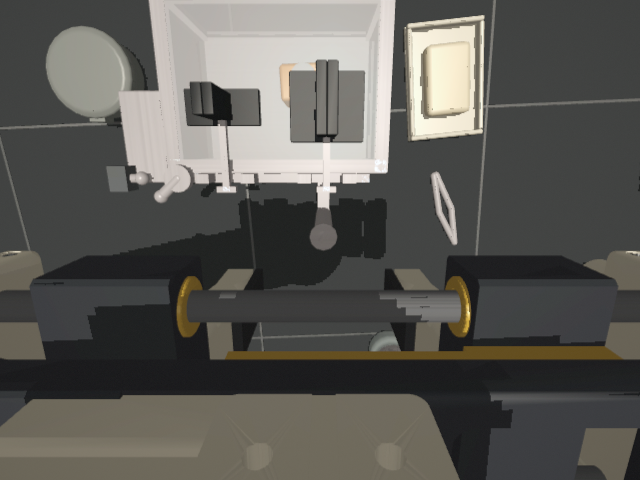

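Both catches are seen closed. The post cap is at (323,236), which puts the post at (0.5405,-0.0974). Descend on it.

apply_moves:
  deltas:
    - {"tx": 0,"ty": 0.04,"tz": 0,"turn": 0,"gripper": 0.06}
    - {"tx": 0,"ty": 0.08,"tz": 0,"turn": 0,"gripper": 0.06}
    - {"tx": 0,"ty": 0.11,"tz": 0,"turn": 0,"gripper": 0.06}
    - {"tx": 0,"ty": 0.13,"tz": 0,"turn": 0,"gripper": 0.06}
    - {"tx": 0,"ty": 0.147,"tz": 0,"turn": 0,"gripper": 0.06}

```text
time_s: 9.6
tcp_pos: [0.5395, -0.0973, 0.1465]
eef_rot: [-90.0, -0.2, 177.6]
contact_force: [0.3, -0.5, 0.3]
gripper_width: 0.0601
```

apply_moves:
  deltas:
    - {"tx": 0,"ty": 0,"tz": 0,"turn": 0,"gripper": 0.05}
    - {"tx": 0,"ty": 0,"tz": 0,"turn": 0,"gripper": 0.04}
    - {"tx": 0,"ty": 0,"tz": 0,"turn": 0,"gripper": 0.03}

```text
time_s: 9.9
tcp_pos: [0.5405, -0.0976, 0.1497]
eef_rot: [-90.0, 0.1, 177.6]
contact_force: [0.4, -0.5, 0.2]
gripper_width: 0.0414
```

apply_moves:
  deltas:
    - {"tx": 0,"ty": 0,"tz": 0,"turn": 0,"gripper": 0.02}
    - {"tx": 0,"ty": 0,"tz": 0,"turn": 0,"gripper": 0.01}
    - {"tx": 0,"ty": 0,"tz": 0,"turn": 0,"gripper": 0.005}
    - {"tx": 0,"ty": 0,"tz": 0,"turn": 0,"gripper": 0.005}
    - {"tx": 0,"ty": 0,"tz": 0,"turn": 0,"gripper": 0.005}
  newtons: 35

```text
time_s: 10.4
tcp_pos: [0.5401, -0.0975, 0.1494]
eef_rot: [-90.0, 0.1, 177.6]
contact_force: [0.7, 3.3, 3.4]
gripper_width: 0.0154
```

apply_moves:
  deltas:
    - {"tx": 0,"ty": 0,"tz": 0,"turn": 0,"gripper": 0.005}
    - {"tx": 0,"ty": 0,"tz": 0,"turn": 0,"gripper": 0.005}

```text
time_s: 10.6
tcp_pos: [0.5401, -0.0976, 0.1494]
eef_rot: [-90.0, 0.1, 177.6]
contact_force: [1.2, 4.4, 4.8]
gripper_width: 0.0153
```

```bash
cat >> h.py <<'E'
H=np.array([.5879,.0308]); P0=np.array([.5405,-.0975])
def gate(h=H):
    s=r.get_state(); v=s['tcp_pos'][:2]-h; v0=P0-h
    th=np.arctan2(v0[1],v0[0])-np.arctan2(v[1],v[0])
    print('t',s['time_s'],'th',(th%(2*np.pi)).round(3),'rad',np.hypot(*v).round(4),'F',s['contact_force'].round(1),'w',s['gripper_width'].round(4)); return th
def arc(th0,ths,yaw=177.58):
    # tool deltas between points of the arc
    v0=P0-H
    f=lambda t: H+np.array([[np.cos(t),np.sin(t)],[-np.sin(t),np.cos(t)]])@v0
    a=np.radians(yaw); X=np.array([np.cos(a),np.sin(a)]);Z=np.array([-np.sin(a),np.cos(a)])
    for t in ths:
        d=f(t)-f(th0); print(round(t,2),'tx %.4f tz %.4f'%(d@X,d@Z))
E
python3 - <<'E'
from h import *
gate()
for k in range(6): b=.3*k; arc(b,[b+.06,b+.12,b+.18,b+.24,b+.3]); print()
E
```

```text
Traceback (most recent call last):
  File "h.py", line 30, in gate
    print('t',s['time_s'],'th',(th%(2*np.pi)).round(3),'rad',np.hypot(*v).round(4),'F',s['contact_force'].round(1),'w',s['gripper_width'].round(4)); return th
                                                                                                                       ^^^^^^^^^^^^^^^^^^^^^^^^
AttributeError: 'float' object has no attribute 'round'
```

```bash
sed -i "s/s\['gripper_width'\].round(4))/round(s['gripper_width'],4))/" h.py
python3 - <<'E'
from h import *
gate()
for k in range(6): b=.3*k; arc(b,[b+.06,b+.12,b+.18,b+.24,b+.3]); print()
E
```

```text
t 10.6 th 0.002 rad 0.137 F [1.2 4.4 4.8] w 0.0153
0.06 tx 0.0077 tz -0.0027
0.12 tx 0.0153 tz -0.0060
0.18 tx 0.0226 tz -0.0096
0.24 tx 0.0297 tz -0.0137
0.3 tx 0.0366 tz -0.0182

0.36 tx 0.0066 tz -0.0049
0.42 tx 0.0128 tz -0.0102
0.48 tx 0.0188 tz -0.0159
0.54 tx 0.0244 tz -0.0219
0.6 tx 0.0296 tz -0.0282

0.66 tx 0.0048 tz -0.0066
0.72 tx 0.0093 tz -0.0135
0.78 tx 0.0132 tz -0.0207
0.84 tx 0.0168 tz -0.0281
0.9 tx 0.0199 tz -0.0357

0.96 tx 0.0027 tz -0.0078
1.02 tx 0.0048 tz -0.0157
1.08 tx 0.0065 tz -0.0237
1.14 tx 0.0078 tz -0.0318
1.2 tx 0.0085 tz -0.0400

1.26 tx 0.0002 tz -0.0082
1.32 tx -0.0000 tz -0.0164
1.38 tx -0.0008 tz -0.0246
1.44 tx -0.0020 tz -0.0327
1.5 tx -0.0037 tz -0.0407

1.56 tx -0.0022 tz -0.0079
1.62 tx -0.0049 tz -0.0157
1.68 tx -0.0080 tz -0.0233
1.74 tx -0.0116 tz -0.0306
1.8 tx -0.0156 tz -0.0378
```

apply_moves:
  deltas:
    - {"tx": 0.0077,"ty": 0,"tz": -0.0027,"turn": 0,"gripper": 0.005}
    - {"tx": 0.0153,"ty": 0,"tz": -0.006,"turn": 0,"gripper": 0.005}
    - {"tx": 0.0226,"ty": 0,"tz": -0.0096,"turn": 0,"gripper": 0.005}
    - {"tx": 0.0297,"ty": 0,"tz": -0.0137,"turn": 0,"gripper": 0.005}
    - {"tx": 0.0366,"ty": 0,"tz": -0.0182,"turn": 0,"gripper": 0.005}
  newtons: 45

```text
time_s: 11.1
tcp_pos: [0.5029, -0.0784, 0.1492]
eef_rot: [-89.9, -0.0, 177.6]
contact_force: [3.6, -3.4, 6.0]
gripper_width: 0.0152
```

```bash
python3 -c "
from h import *
gate()"
```

```text
t 11.1 th 0.308 rad 0.1383 F [ 3.6 -3.4  6. ] w 0.0152
```

Forces stay low and the gate follows. Next is the detent.

apply_moves:
  deltas:
    - {"tx": 0.0066,"ty": 0,"tz": -0.0049,"turn": 0,"gripper": 0.005}
    - {"tx": 0.0128,"ty": 0,"tz": -0.0102,"turn": 0,"gripper": 0.005}
    - {"tx": 0.0188,"ty": 0,"tz": -0.0159,"turn": 0,"gripper": 0.005}
    - {"tx": 0.0244,"ty": 0,"tz": -0.0219,"turn": 0,"gripper": 0.005}
    - {"tx": 0.0296,"ty": 0,"tz": -0.0282,"turn": 0,"gripper": 0.005}

```text
time_s: 11.6
tcp_pos: [0.4729, -0.0503, 0.1491]
eef_rot: [-89.8, -0.2, 177.6]
contact_force: [-2.7, -8.2, 12.5]
gripper_width: 0.0149
```

```bash
python3 -c "
from h import *
gate()
p,d=capture('scene'); save('s2',p[180:380,230:480].repeat(3,0).repeat(3,1))"
```

```text
t 11.6 th 0.603 rad 0.1407 F [-2.7 -8.2 12.5] w 0.0149
```

View pics/s2.png

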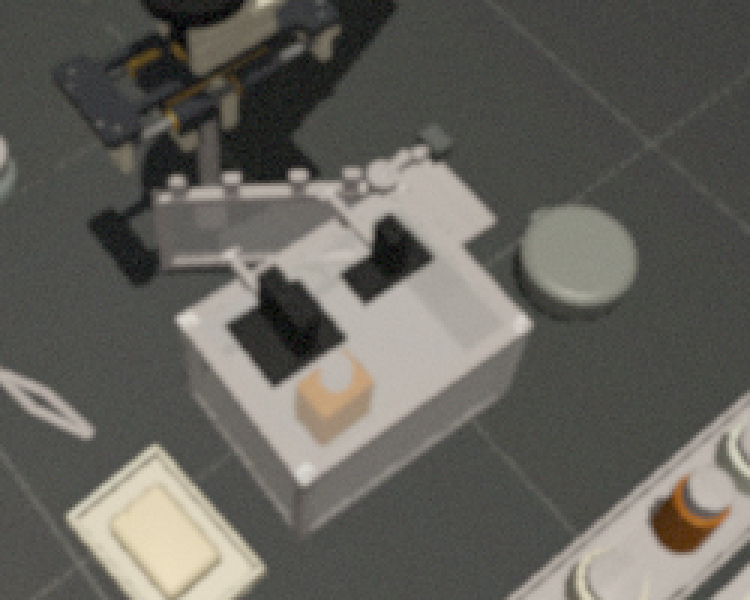

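apply_moves:
  deltas:
    - {"tx": 0,"ty": 0,"tz": 0,"turn": 0,"gripper": 0.005}
    - {"tx": 0,"ty": 0,"tz": 0,"turn": 0,"gripper": 0.005}
    - {"tx": 0,"ty": 0,"tz": 0,"turn": 0,"gripper": 0.005}

```text
time_s: 11.95
tcp_pos: [0.4728, -0.0505, 0.1491]
eef_rot: [-89.8, -0.2, 177.6]
contact_force: [-2.5, -9.9, 11.4]
gripper_width: 0.0151
```

```bash
python3 -c "
from h import *
gate(); s=r.get_state(); print(s['tcp_pos'],s['moment'])
A=np.array([.5401,-.0976]);B=s['tcp_pos'][:2]; m=(A+B)/2; c=np.linalg.norm(B-A); u=(B-A)/c; n=np.array([-u[1],u[0]])
for sg in (1,-1): print(m+sg*n*np.sqrt(.137**2-c*c/4))
"
```

```text
t 11.95 th 0.602 rad 0.1409 F [-2.5 -9.9 11.4] w 0.0151
[ 0.47279833 -0.05047218  0.14913055] [-3.23367748  1.00531659 -0.33062349]
[ 0.43148233 -0.18109373]
[0.58141599 0.03302155]
```

Run:
```python
from h import *
s=r.get_state(); p,d=capture('wrist'); np.savez('pics/w5.npz',p=p,d=d,pos=s['tcp_pos'],rot=s['eef_rot']); save('w5',p)
p,d=capture('top'); save('t5',p[120:270,220:420].repeat(4,0).repeat(4,1)); np.savez('pics/t5.npz',p=p,d=d)
```

```text
(no output)
```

View pics/w5.png

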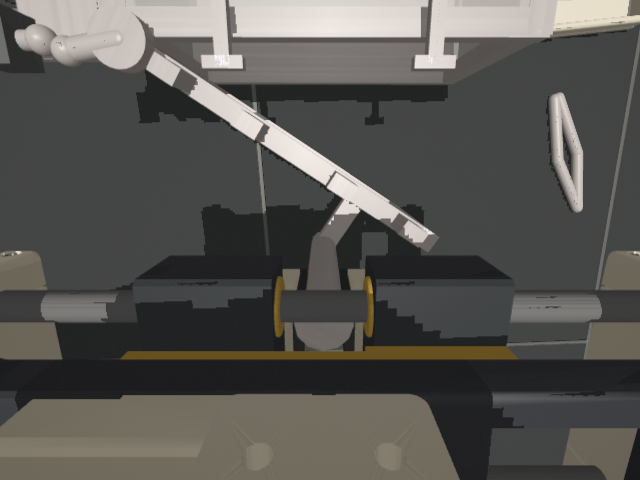

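View pics/t5.png

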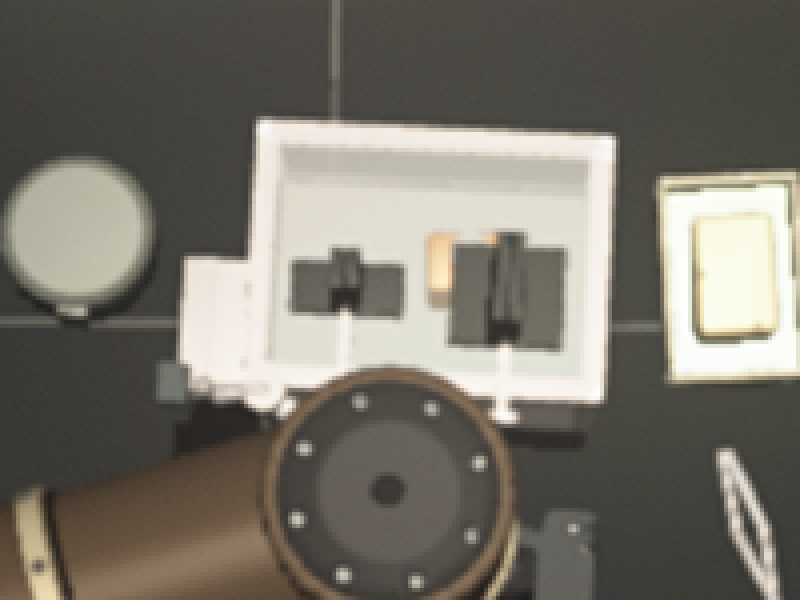

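The wrist view shows the post between the pads, with its cap near (323,335). The gate's top edge runs from (160,65) to (432,242). I measure the cap position and the gate angle.

Run:
```python
from h import *
P,p=wcloud('pics/w5.npz')
z=np.load('pics/w5.npz'); print(z['pos'])
m=(abs(P[...,2]-.1805)<.004); m[:322]=0; m[:,:295]=0; m[:,352:]=0
q=P[m]; print(len(q),q.min(0),q.max(0),q.mean(0))
for u,v in [(323,340),(323,335),(323,325),(200,90),(300,150),(390,210)]: print(u,v,P[v,u].round(4))
# gate top edge
g=(P[...,2]>.10)&(P[...,2]<.16)&(P[...,0]<.575)&(P[...,0]>.45); g[260:]=0
print(np.histogram(P[g][:,2],12))
q=P[g]; zt=q[:,2]; q=q[(zt>np.percentile(zt,5))]
d=cv2.fitLine(q[:,:2].astype(np.float32),cv2.DIST_HUBER,0,.01,.01).ravel(); print('dir',d,'angle from keeper -y deg',np.degrees(np.arctan2(d[1],d[0])))
```

```text
[ 0.47279833 -0.05047218  0.14913055]
1521 [ 0.46506374 -0.06067688  0.17650611] [ 0.47938162 -0.0395637   0.18185044] [ 0.47309119 -0.05030796  0.17969208]
323 340 [ 0.4714 -0.0503  0.1802]
323 335 [ 0.4729 -0.0503  0.1794]
323 325 [ 0.477  -0.0505  0.1795]
200 90 [0.5683 0.004  0.1164]
300 150 [ 0.5386 -0.0418  0.1163]
390 210 [ 0.5066 -0.0866  0.1171]
(array([  38,   44,  113,   42, 1806, 2442,  163,  162,  158,  271,  667,
       2243]), array([0.10003679, 0.10318836, 0.10633994, 0.10949151, 0.11264308,
       0.11579465, 0.11894622, 0.12209779, 0.12524936, 0.12840093,
       0.1315525 , 0.13470407, 0.13785564]))
dir [ 0.5780802   0.81597996  0.5481433  -0.02450014] angle from keeper -y deg 54.684372
```

```bash
cat >> h.py <<'E'
def arc2(hx,hy,steps,yaw=177.58):
    s=r.get_state(); h=np.array([hx,hy]); v=s['tcp_pos'][:2]-h; print('rad',np.hypot(*v))
    a=np.radians(yaw); X=np.array([np.cos(a),np.sin(a)]);Z=np.array([-np.sin(a),np.cos(a)])
    for t in steps:
        w=np.array([[np.cos(t),np.sin(t)],[-np.sin(t),np.cos(t)]])@v-v; print(t,'tx %.4f tz %.4f'%(w@X,w@Z))
E
python3 -c "
from h import *
arc2(.582,.0325,[.05,.1,.15,.2,.25])"
```

```text
rad 0.13716877530898738
0.05 tx 0.0042 tz -0.0054
0.1 tx 0.0082 tz -0.0110
0.15 tx 0.0119 tz -0.0168
0.2 tx 0.0153 tz -0.0227
0.25 tx 0.0184 tz -0.0288
```

apply_moves:
  deltas:
    - {"tx": 0.0042,"ty": 0,"tz": -0.0054,"turn": 0,"gripper": 0.005}
    - {"tx": 0.0082,"ty": 0,"tz": -0.011,"turn": 0,"gripper": 0.005}
    - {"tx": 0.0119,"ty": 0,"tz": -0.0168,"turn": 0,"gripper": 0.005}
    - {"tx": 0.0153,"ty": 0,"tz": -0.0227,"turn": 0,"gripper": 0.005}
    - {"tx": 0.0184,"ty": 0,"tz": -0.0288,"turn": 0,"gripper": 0.005}
  newtons: 45

```text
time_s: 12.55
tcp_pos: [0.4551, -0.0208, 0.1489]
eef_rot: [-89.8, -0.3, 177.5]
contact_force: [-5.4, -6.8, 11.1]
gripper_width: 0.015
```

```bash
cat >> h.py <<'E'
def look(n):
    s=r.get_state(); p,d=capture('wrist'); f='pics/%s.npz'%n; np.savez(f,p=p,d=d,pos=s['tcp_pos'],rot=s['eef_rot']); save(n,p)
    print('tcp',s['tcp_pos'].round(4),'F',s['contact_force'].round(1),'w',round(s['gripper_width'],4))
    P,p=wcloud(f)
    g=(P[...,2]>.1126)&(P[...,2]<.119)&(P[...,0]<.565)&(P[...,0]>.42)
    q=P[g][:,:2].astype(np.float32); x,y,px,py=cv2.fitLine(q,cv2.DIST_HUBER,0,.01,.01).ravel()
    if x<0: x,y=-x,-y
    th=np.radians(87.5)-np.arctan2(y,x); n=np.array([-y,x]); pp=s['tcp_pos'][:2]
    off=(pp-[px,py])@n
    print('gate th %.3f'%th,'npts',len(q),'tcp-gate %.4f'%off,'hinge est',(pp-.042*n*np.sign(off)+.1304*np.array([x,y])).round(4))
E
python3 -c "
from h import *
look('w6');arc2(.582,.0325,[.05,.1,.15,.2,.25])"
```

```text
tcp [ 0.4551 -0.0208  0.1489] F [-5.4 -6.8 11.1] w 0.015
gate th 0.816 npts 3933 tcp-gate 0.0464 hinge est [0.5813 0.0325]
rad 0.13756543873024024
0.05 tx 0.0027 tz -0.0063
0.1 tx 0.0052 tz -0.0127
0.15 tx 0.0073 tz -0.0193
0.2 tx 0.0090 tz -0.0259
0.25 tx 0.0104 tz -0.0327
```

View pics/w6.png

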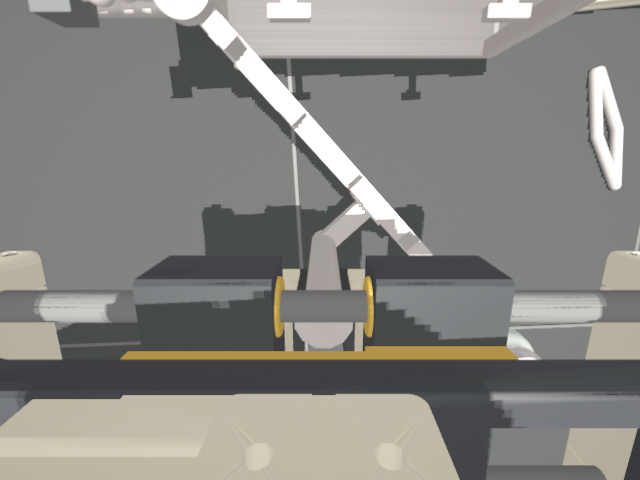

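The gate is at 0.816 rad and the post is still well held. Continue.

apply_moves:
  deltas:
    - {"tx": 0.0027,"ty": 0,"tz": -0.0063,"turn": 0,"gripper": 0.005}
    - {"tx": 0.0052,"ty": 0,"tz": -0.0127,"turn": 0,"gripper": 0.005}
    - {"tx": 0.0073,"ty": 0,"tz": -0.0193,"turn": 0,"gripper": 0.005}
    - {"tx": 0.009,"ty": 0,"tz": -0.0259,"turn": 0,"gripper": 0.005}
    - {"tx": 0.0104,"ty": 0,"tz": -0.0327,"turn": 0,"gripper": 0.005}

```text
time_s: 13.1
tcp_pos: [0.4462, 0.0125, 0.1487]
eef_rot: [-89.8, -0.3, 177.5]
contact_force: [-5.8, -5.3, 11.4]
gripper_width: 0.015
```

```bash
python3 -c "
from h import *
look('w7');arc2(.582,.0325,[.05,.1,.15,.2,.25])"
```

```text
tcp [0.4462 0.0125 0.1487] F [-5.8 -5.3 11.4] w 0.015
gate th 1.077 npts 4049 tcp-gate 0.0447 hinge est [0.5819 0.0314]
rad 0.1371853308190602
0.05 tx 0.0011 tz -0.0068
0.1 tx 0.0018 tz -0.0136
0.15 tx 0.0022 tz -0.0204
0.2 tx 0.0023 tz -0.0273
0.25 tx 0.0020 tz -0.0341
```

apply_moves:
  deltas:
    - {"tx": 0.0011,"ty": 0,"tz": -0.0068,"turn": 0,"gripper": 0.005}
    - {"tx": 0.0018,"ty": 0,"tz": -0.0136,"turn": 0,"gripper": 0.005}
    - {"tx": 0.0022,"ty": 0,"tz": -0.0204,"turn": 0,"gripper": 0.005}
    - {"tx": 0.0023,"ty": 0,"tz": -0.0273,"turn": 0,"gripper": 0.005}
    - {"tx": 0.002,"ty": 0,"tz": -0.0341,"turn": 0,"gripper": 0.005}

```text
time_s: 13.65
tcp_pos: [0.4457, 0.0466, 0.1484]
eef_rot: [-89.8, -0.3, 177.5]
contact_force: [-5.3, -5.2, 8.9]
gripper_width: 0.0155
```

```bash
python3 -c "
from h import *
look('w8');arc2(.582,.032,[.05,.1,.15,.2,.25])"
```

```text
tcp [0.4457 0.0466 0.1484] F [-5.3 -5.2  8.9] w 0.0155
gate th 1.342 npts 3777 tcp-gate 0.0424 hinge est [0.5816 0.0294]
rad 0.1370222914458044
0.05 tx -0.0006 tz -0.0068
0.1 tx -0.0016 tz -0.0136
0.15 tx -0.0030 tz -0.0203
0.2 tx -0.0046 tz -0.0270
0.25 tx -0.0066 tz -0.0335
```

View pics/w8.png

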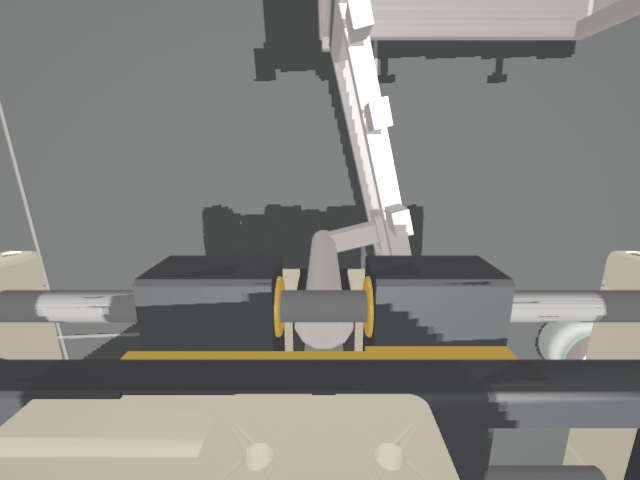

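apply_moves:
  deltas:
    - {"tx": -0.0006,"ty": 0,"tz": -0.0068,"turn": 0,"gripper": 0.005}
    - {"tx": -0.0016,"ty": 0,"tz": -0.0136,"turn": 0,"gripper": 0.005}
    - {"tx": -0.003,"ty": 0,"tz": -0.0203,"turn": 0,"gripper": 0.005}
    - {"tx": -0.0046,"ty": 0,"tz": -0.027,"turn": 0,"gripper": 0.005}
    - {"tx": -0.006,"ty": 0,"tz": -0.0315,"turn": 0,"gripper": 0.005}

```text
time_s: 14.2
tcp_pos: [0.453, 0.0779, 0.1482]
eef_rot: [-89.8, -0.3, 177.5]
contact_force: [-5.2, -3.2, 9.4]
gripper_width: 0.0149
```

apply_moves:
  deltas:
    - {"tx": 0,"ty": 0,"tz": 0,"turn": 0,"gripper": 0.005}
    - {"tx": 0,"ty": 0,"tz": 0,"turn": 0,"gripper": 0.005}
    - {"tx": 0,"ty": 0,"tz": 0,"turn": 0,"gripper": 0.005}

```text
time_s: 14.5
tcp_pos: [0.4529, 0.0778, 0.1482]
eef_rot: [-89.8, -0.3, 177.6]
contact_force: [-5.1, -2.0, 8.9]
gripper_width: 0.015
```

```bash
python3 -c "
from h import *
look('w9')
s=r.get_state()
v=s['tcp_pos'][:2]-[.582,.032]; print(np.radians(249.7)-np.arctan2(v[1],v[0]),np.hypot(*v))
p,d=capture('scene'); save('s9',p[180:380,230:480].repeat(3,0).repeat(3,1))"
```

```text
tcp [0.4529 0.0778 0.1482] F [-5.1 -2.   8.9] w 0.015
gate th 1.582 npts 3467 tcp-gate 0.0396 hinge est [0.5808 0.0287]
1.5576097985189383 0.13694639671283576
```

View pics/w9.png

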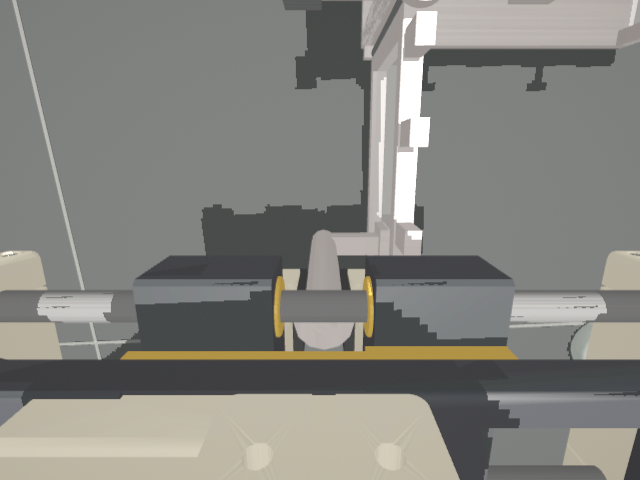

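View pics/s9.png

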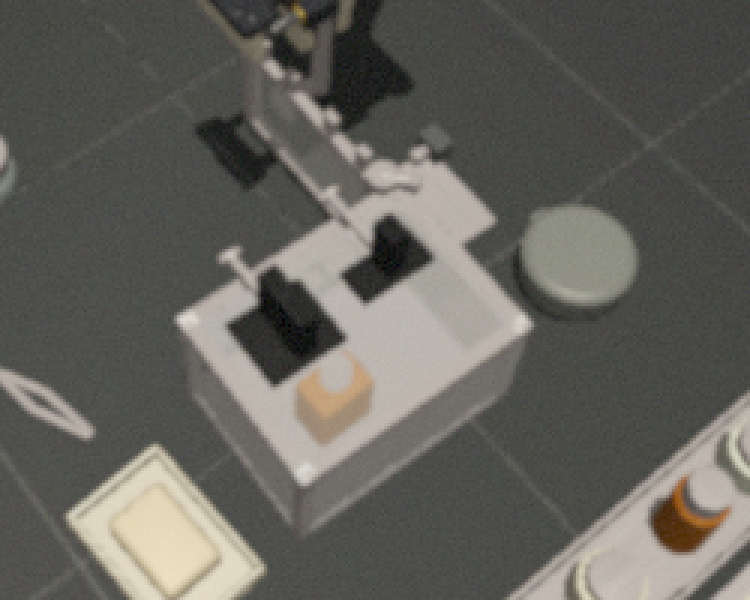

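The gate stands square at 1.56–1.58 rad with the post in the pads (15 mm opening), and both catches are closed. Nothing around the keeper in these views has moved. I hand in.

```bash
python3 -c "
from h import *
print(r.close_job())"
```

```text
the job is handed in; nothing more can be done
None
```

The keeper is open: I squeezed the wide catch, then the narrow one, each until its fins met. I then swung the gate by its post past the detent and handed the job in at about 15 s, still gripping the post at 45 N.

**Last checks:**
- **Gate angle:** the wrist camera gives 1.58 rad and the TCP position gives 1.56 rad, so the gate is about square to the front.
- **Grip:** the post is held between the pads at 15 mm opening. The force reading was about 10 N at the end and stayed under about 16 N in every reading.
- **Catches:** both read 15.8–15.9 mm between the pads when squeezed, and both still look shut in the pictures.
- **Surroundings:** the perfume, soap tray, tweezers and travel case look unmoved in the last scene picture. The hairbrush, tumbler and cream jar were not in that crop, so I did not check them again.

**Disagreement:** my first hinge estimate was about 6 mm off in x. I corrected it partway through the swing from the gate's edge and the measured arc. A steady upward force of about 9–12 N on the tool during the swing was never explained, but it stayed well below the limits.

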